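# Make up a tea tray and a coffee tray at the bistro counter

### The job

Make up the two orders from the stock on the counter: on the wooden tray put the white-lidded cup on the large disc, the green tea carton lengthwise on the rectangle and the honey jar on the small disc; on the black tray put the black-lidded cup on the large disc and the creamer on the small disc. Centre everything on its printed place, standing upright, without tipping over or dropping the cups. Leave the red tea carton, the stirrer beaker and the sugar shaker where they are.

Things in the scene. Friction and masses are not known exactly. Their poses are not given: they have to be found in the camera images.
- cup_white_lid: Tea cup: cream paper takeaway cup, 74 mm high, white domed lid. Tapers from 46 diameter at the foot to 58 at height 61; lid 63 diameter from height 61 to 67, then narrower. About 160 g. Loose. Origin: centre of its underside, z up its axis
- cup_black_lid: Coffee cup: cream paper takeaway cup, 74 mm high, black domed lid. Tapers from 46 diameter at the foot to 58 at height 61; lid 63 diameter from height 61 to 67, then narrower. About 160 g. Loose. Origin: centre of its underside, z up its axis
- green_tea: Green tea carton with a white band and a white panel on top, 56 (its x) x 40 (its y) x 62 mm high, about 50 g. Loose. Origin: centre of its underside, z up
- honey_jar: Amber glass honey jar with a brass cap, 42 diameter, 48 mm high, about 90 g. Loose. Origin: centre of its underside, z up
- creamer: Round blue creamer tub with a small white dot on its blue lid, 44 diameter up to height 36, lid 41 diameter, 44 mm high in all, about 70 g. Loose. Origin: centre of its underside, z up
- tea_tray: Brown wooden tea tray, the longer one. Fixed. 250 (x) by 130 mm (y), floor 4 thick, rim 8 high, 5 thick. Origin: centre of the underside, z up. White printed places on its floor along y = 0: large disc (68 diameter) centred at x = -80, rectangle (66 along x, 50 along y) at x = 0, small disc (50 diameter) at x = +80
- coffee_tray: Black plastic coffee tray, the shorter one. Fixed. 170 (x) by 130 mm (y), floor 4 thick, rim 8 high, 5 thick. Origin: centre of the underside, z up. White printed places on its floor along y = 0: large disc (68 diameter) centred at x = -40, small disc (50 diameter) at x = +40
- red_tea: Red tea carton, same size as the green one, not wanted in either kit; it stands among the stock. Loose. Origin: centre of its underside, z up
- stirrer_beaker: Steel beaker 56 diameter, 75 mm high, with wooden stirrers standing to about 115. Not part of the job. Loose. Origin: centre of its underside, z up
- sugar_shaker: White sugar shaker 54 diameter, 100 mm high with a steel cone top. Not part of the job. Loose. Origin: centre of its underside, z up

How it is judged:
By the outcome, as a careful person would: the job done as asked, in the order asked, and still so for the second after the job is handed in, with the robot touching nothing.
It also fails if it takes over 128 s, if anything falls off the work surface, if the arm or the gripper's body presses on something with over 40 N, if the wrist force passes 120 N, or if a joint passes its speed limit or range.

### The arm

A 7-joint arm with a two-finger parallel gripper is mounted at the origin on the work surface. World frame = base frame: x ahead of the robot, y to its left, z up, the work surface at z = 0. Lengths are in m, angles in rad, forces in N, time in s.
With the tool pointing down it reaches from about 0.4 to 0.875 m from the base axis. Payload 4.4 kg.
Tool frame: the origin (TCP) lies between the finger pads; the fingertips stand 8 mm ahead of it and the grasp point (between the pads) lies 11 mm behind it; z points along the fingers, y is the line along which they close (so a half turn about z gives the same grasp; the last joint's range is limited). The gripper opens to 85 mm and grips with 20 to 120 N. Pads are 22 mm wide; open, the fingers measure 114 mm over their backs; the gripper's body (76 mm by 85 mm) begins 54 mm behind the grasp point. The pads swing forward as they close: fully open they stand 13 mm farther back than shut.
Start: joints at [1.221, 0.628, 0.038, 1.517, -0.027, 0.996, -0.02], TCP at [0.182, -0.624, 0.239] pointing down, gripper open.
Joint ranges: [-3.06, 3.06], [-0.37, 2.12], [-1.25, 1.32], [0.18, 2.47], [-1.1, 4.24], [0.23, 1.98], [-2.94, 2.94]. Speed limits (rad/s): [2.57, 2.57, 3.14, 3.14, 3.14, 3.14, 3.14].

### API

Orientations are given as a unit quaternion [w, x, y, z].
In Python, from plant import manip, cams, workorder gives the robot as it stands. The module is installed in compiled form; this text tells all that it offers.
- The arm moves only by the tool servo_tool, never from a script. Its argument "deltas" is a list of rows, each a list of 7 numbers: the shift along the tool's x, y, z in normalised numbers (1 is 1000 mm), then the turn, a rotation vector about the tool's x, y, z in normalised numbers (1 is 4 rad), then the finger opening in mm, from 0 to 85.4. A call has 1 to 20 rows; each row is the pose to reach, as a shift and turn from the pose commanded when the call began, along the tool's axes at that moment; what a row does not reach only later rows make up. A row lasts 1/10 s, in which the tool goes at most 50 mm and 8.59 degrees, less where a joint would pass 70% of its speed; a pose out of reach is approached as far as the arm can. A call with a gripper value outside its range is refused whole. The fingers move at their own pace and stop on an object; "newtons" is the grip in N (left out, the last holds). Time passes only in rows, so rows that repeat a pose let the fingers close. It gives the time, the measured TCP pose, the force, the opening and the grip force at its end, in the units of the state.
- manip.get_obs(): the state, without advancing time (a new reading comes with each control period).
- cams.capture(name): name is "side" or "top"; returns (picture, depth): 420x560x3 uint8, red, green, blue; 420x560 float32, m along the optical axis (not along the pixel's ray), 0 where there is no reading.
- cams.calibration(name): a dict with "fx", "fy", "cx", "cy" (pixels), "world_from_camera" (4x4, takes a point from camera to world coordinates). Camera axes: x right, y up, looking along -z (the intrinsics and any distortion apply to the point x, -y, -z); pixel columns grow to the right and rows downward; lengths in m; the calibration is good to about 2 mm. A picture is of the moment at which its call begins. calibration takes no time and is no camera call.
- workorder.hand_in(): hands the job in; it is judged then, once.
The state is a dict: "clock": time; "q": joint angles; "dq": joint speeds; "joint_efforts": joint torques, N m; "tool_pos": TCP position; "eef_rot": TCP orientation; "wrist_force": force on the tool from outside, world axes, zero at the start; "moment": the same for the moment, N m; "opening": opening from 0.0 (shut) to 1.0 (fully open); "grasp_force": force on a finger pad.
Only numpy, scipy, OpenCV 4.12 (cv2) and the standard library are available. Lean on these libraries where they do the work, as an engineer would, in place of code of your own. Each camera call takes 0.05 s, during which the arm holds its last target. There are 200 camera calls.

## Working session

There is one attempt and no reset: what is moved stays moved. The work goes in short steps, Python scripts to look and compute and a tool call to move; the robot and the scene stay as the last step left them, time stands still between calls to the robot, and variables do not carry over. Pictures are saved under pics/ and viewed, at most 14 in all, crops included, and the job is handed in when it is done.

Besides the shell and the picture viewer there is one more tool, called after ">>>" by a JSON object that holds its "op" and its "data", one argument or row to a line. servo_tool: Moves the arm, as the interface text tells. Its arguments: {"type":"object","properties":{"deltas":{"type":"array","items":{"type":"array","items":{"type":"number"}}},"newtons":{"type":"number"}},"required":["deltas"]}

```bash
mkdir -p pics; ls
python3 - <<'E'
from plant import manip,cams,workorder
import cv2,numpy as np
for n in("top","side"):
    p,d=cams.capture(n); cv2.imwrite(f"pics/{n}0.png",p[:,:,::-1]); np.save(f"{n}0d.npy",d); np.save(f"{n}0p.npy",p)
    print(n,cams.calibration(n))
print(manip.get_obs())
E
```

```text
pics
top {'fx': 512.7991452142915, 'fy': 512.7991452142915, 'cx': 280.10939212232796, 'cy': 205.617997600544, 'world_from_camera': array([[-0.02459062,  0.98307154, -0.18156444,  0.3906319 ],
       [-0.99967274, -0.02546188, -0.00246901,  0.0138981 ],
       [-0.00705018,  0.1814443 ,  0.98337595,  1.13904766],
       [ 0.        ,  0.        ,  0.        ,  1.        ]])}
side {'fx': 487.1645355464082, 'fy': 487.1645355464082, 'cx': 275.4904877464912, 'cy': 207.15875310868063, 'world_from_camera': array([[ 0.92971003,  0.23834958, -0.28076456,  0.34942274],
       [-0.36779061,  0.56108596, -0.74156093, -0.68339209],
       [-0.01921768,  0.7926992 ,  0.60930998,  0.62386799],
       [ 0.        ,  0.        ,  0.        ,  1.        ]])}
{'clock': 0.1, 'q': array([ 1.22118271,  0.62926737,  0.03842831,  1.51823874, -0.02703701,
        0.99627057, -0.01999806]), 'dq': array([-0.00082183, -0.00090968,  0.00066398, -0.00232941,  0.00079996,
        0.00076606, -0.00023989]), 'joint_efforts': array([ 2.14177882e-03, -5.64532685e+01,  1.23003881e+00, -1.93975192e+01,
        1.12034639e-02,  5.40197681e-03, -7.18374821e-06]), 'tool_pos': array([ 0.1819156 , -0.62348049,  0.23848116]), 'eef_rot': array([-8.26973939e-04,  9.89948070e-01,  1.41428867e-01, -1.05966524e-04]), 'wrist_force': array([ 0.09278081,  0.22975393, -0.79333823]), 'moment': array([ 0.01436994,  0.02698609, -0.00376186]), 'grasp_force': 0.0, 'opening': 1.0011099081951638}
```

View pics/top0.png

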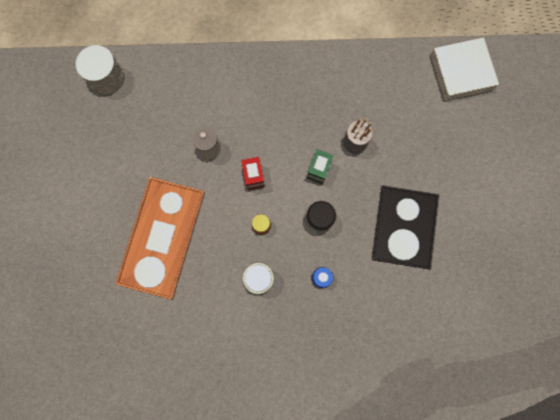

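View pics/side0.png

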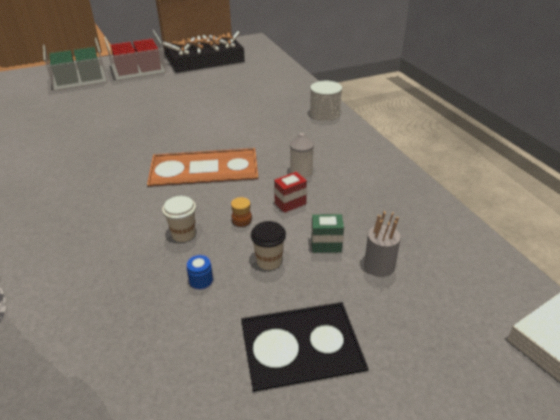

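The top view shows the wooden tray at about (160,238) and the black tray at (406,228). The white cup is at (258,278), black cup (321,215), green carton (320,166), honey (261,223) and creamer (323,277). The distractors are red carton (253,173), shaker (206,145) and beaker (358,136). The side view agrees and everything is upright.

```bash
cat > h.py <<'E'
import numpy as np,cv2
from plant import manip,cams,workorder
def cloud(n,d):
    c=cams.calibration(n); v,u=np.indices(d.shape)
    P=np.stack([(u-c["cx"])/c["fx"]*d,-(v-c["cy"])/c["fy"]*d,-d],-1)
    T=c["world_from_camera"]; W=P@T[:3,:3].T+T[:3,3]; W[d==0]=np.nan
    return W
def plane(n,u,v,z):
    c=cams.calibration(n);T=c["world_from_camera"]
    r=T[:3,:3]@np.array([(u-c["cx"])/c["fx"],-(v-c["cy"])/c["fy"],-1.]); return T[:3,3]+r*(z-T[2,3])/r[2]
def pix(n,X):
    c=cams.calibration(n);T=c["world_from_camera"]
    p=T[:3,:3].T@(np.asarray(X)-T[:3,3]); return c["cx"]-c["fx"]*p[0]/p[2], c["cy"]+c["fy"]*p[1]/p[2]
E
python3 - <<'E'
from h import *
hs=dict(white=((258,278),.074),black=((321,215),.074),green=((320,164),.062),honey=((261,223),.048),creamer=((323,277),.044),red=((253,171),.062),shaker=((205,140),.1),beaker=((359,131),.1))
cl={n:cloud(n,np.load(n+"0d.npy")) for n in("top","side")}
for n in cl: 
    z=cl[n][...,2]; m=abs(z)<.015; print(n,"table z med",np.median(z[m]))
for k,((u,v),h) in hs.items():
    X=plane("top",u,v,h)
    for n in cl:
        W=cl[n].reshape(-1,3); m=(np.hypot(*(W[:,:2]-X[:2]).T)<.06)&(W[:,2]>.02)
        Q=W[m]; zt=np.percentile(Q[:,2],95); t=Q[Q[:,2]>zt-.012]
        xy=(t[:,:2]*1000).astype(np.float32)
        (cx,cy),r=cv2.minEnclosingCircle(xy)
        s=f"{k:8}{n:5} top z {zt:.3f} mean {xy.mean(0)} encl {cx:.1f},{cy:.1f} r{r:.1f}"
        if k in("green","red"): s+=f" rect {cv2.minAreaRect(xy)}"
        print(s)
# printed places, by white threshold
for n,places in dict(top=dict(wL=(150,272),wR=(160,237),wS=(171,203),bL=(403,244),bS=(407,209)),side=dict(wL=(169,169),wR=(204,167),wS=(238,164),bL=(275,348),bS=(326,339))).items():
    p=np.load(n+"0p.npy"); g=p.min(2)
    _,lab=cv2.connectedComponents((g>130).astype(np.uint8))
    for k,(u,v) in places.items():
        ys,xs=np.nonzero(lab==lab[v,u]); 
        pts=np.array([plane(n,a,b,.004) for a,b in zip(xs,ys)])[:,:2]*1000
        print(n,k,len(xs),"c",pts.mean(0).round(1),"rect",[np.round(q,1) for q in cv2.minAreaRect(pts.astype(np.float32))], "z",np.nanmedian(cl[n][ys,xs,2]))
E
```

```text
top table z med 0.0010198821383249346
side table z med -2.2588664710943007e-06
white   top   top z 0.078 mean [437.29718  65.56129] encl 437.9,65.8 r31.3
white   side  top z 0.075 mean [436.5965    57.987106] encl 438.0,64.1 r32.2
black   top   top z 0.077 mean [565.05524 -69.57335] encl 566.2,-70.0 r31.3
black   side  top z 0.075 mean [563.5184  -77.25935] encl 565.3,-72.3 r31.3
green   top   top z 0.066 mean [679.59357 -73.30622] encl 679.9,-73.6 r33.3 rect ((680.28173828125, -73.56378173828125), (39.83692932128906, 56.512298583984375), 67.95659637451172)
green   side  top z 0.063 mean [678.03174  -79.301994] encl 679.8,-76.2 r32.9 rect ((679.7855834960938, -75.04051208496094), (42.55446243286133, 55.96808624267578), 68.62065124511719)
honey   top   top z 0.052 mean [555.7258   58.93016] encl 556.4,59.0 r19.2
honey   side  top z 0.049 mean [554.7062    53.449245] encl 555.3,57.7 r19.9
creamer top   top z 0.048 mean [437.15417 -70.19258] encl 437.5,-70.6 r21.3
creamer side  top z 0.045 mean [436.5689 -75.7814] encl 437.3,-72.1 r22.1
red     top   top z 0.066 mean [668.209    74.2593
[... 601 characters left out ...]
-161.7 r19.4
top wL 779 c [459.9 308.3] rect [array([459.8, 308.5]), array([66.8, 68.3]), np.float64(44.9)] z 0.005671540549601728
top wR 696 c [536.8 285.9] rect [array([536.8, 285.9]), array([51.7, 67.8]), np.float64(74.0)] z 0.005543205942127982
top wS 396 c [613.9 263.4] rect [array([613.8, 262.8]), array([50. , 48.3]), np.float64(88.5)] z 0.005844936370204334
top bL 756 c [ 506.4 -253.6] rect [array([ 506.8, -253.5]), array([66.4, 67. ]), np.float64(86.4)] z 0.0048391680774639845Traceback (most recent call last):
  File "<stdin>", line 22, in <module>
  File "h.py", line 9, in plane
    c=cams.calibration(n);T=c["world_from_camera"]
ValueError: time passes only in moves, steps and waits
```

```bash
sed -i '1,2a import functools\n_cal=functools.lru_cache(None)(cams.calibration)' h.py; sed -i 's/c=cams.calibration(n)/c=_cal(n)/' h.py
python3 - <<'E'
from h import *
for n,places in dict(top=dict(bL=(403,244),bS=(407,209)),side=dict(wL=(169,169),wR=(204,167),wS=(238,164),bL=(275,348),bS=(326,339))).items():
    p=np.load(n+"0p.npy"); g=p.min(2); W=cloud(n,np.load(n+"0d.npy"))
    _,lab=cv2.connectedComponents((g>130).astype(np.uint8))
    for k,(u,v) in places.items():
        ys,xs=np.nonzero(lab==lab[v,u]); 
        pts=np.array([plane(n,a,b,.004) for a,b in zip(xs,ys)])[:,:2]*1000
        print(n,k,len(xs),"c",pts.mean(0).round(1),"rect",[np.round(q,1) for q in cv2.minAreaRect(pts.astype(np.float32))], "z",np.nanmedian(W[ys,xs,2]))
o=manip.get_obs();print(o["clock"],o["tool_pos"],o["eef_rot"])
# finger/gripper visibility in clouds
W=cloud("top",np.load("top0d.npy")).reshape(-1,3); m=(np.hypot(W[:,0]-.18,W[:,1]+.62)<.15)&(W[:,2]>.1);print(m.sum())
E
```

```text
Traceback (most recent call last):
  File "h.py", line 3, in <module>
    _cal=functools.lru_cache(None)(cams.calibration)
                                   ^^^^
NameError: name 'cams' is not defined
```

```bash
sed -i '1,5{/import\|_cal/d}' h.py; sed -i '1i import numpy as np,cv2,functools\nfrom plant import manip,cams,workorder\n_cal=functools.lru_cache(None)(cams.calibration)' h.py
python3 - <<'E'
from h import *
for n,places in dict(top=dict(bL=(403,244),bS=(407,209)),side=dict(wL=(169,169),wR=(204,167),wS=(238,164),bL=(275,348),bS=(326,339))).items():
    p=np.load(n+"0p.npy"); g=p.min(2); W=cloud(n,np.load(n+"0d.npy"))
    _,lab=cv2.connectedComponents((g>130).astype(np.uint8))
    for k,(u,v) in places.items():
        ys,xs=np.nonzero(lab==lab[v,u]); 
        pts=np.array([plane(n,a,b,.004) for a,b in zip(xs,ys)])[:,:2]*1000
        print(n,k,len(xs),"c",pts.mean(0).round(1),"rect",[np.round(q,1) for q in cv2.minAreaRect(pts.astype(np.float32))], "z",np.nanmedian(W[ys,xs,2]))
o=manip.get_obs();print(o["clock"],o["tool_pos"],o["eef_rot"])
E
```

```text
top bL 756 c [ 506.4 -253.6] rect [array([ 506.8, -253.5]), array([66.4, 67. ]), np.float64(86.4)] z 0.0048391680774639845
top bS 385 c [ 585.  -268.7] rect [array([ 585.2, -268.8]), array([47.7, 45.6]), np.float64(88.5)] z 0.005101198666793261
side wL 383 c [460.2 308.4] rect [array([460.4, 309.1]), array([70.3, 65.3]), np.float64(79.5)] z 0.0040771543369761964
side wR 347 c [536.6 285.7] rect [array([537.2, 286.1]), array([53.9, 67.5]), np.float64(76.3)] z 0.004313374120867297
side wS 208 c [614.3 263.5] rect [array([614.7, 264.6]), array([48.4, 50.4]), np.float64(66.7)] z 0.004231117096865522
side bL 1355 c [ 506.1 -254.2] rect [array([ 506.1, -252.9]), array([67.2, 67.2]), np.float64(67.5)] z 0.004420663219897758
side bS 699 c [ 585.  -269.1] rect [array([ 585.2, -269.1]), array([48.7, 48.4]), np.float64(67.5)] z 0.0044832833191636445
0.1 [ 0.1819156  -0.62348049  0.23848116] [-8.26973939e-04  9.89948070e-01  1.41428867e-01 -1.05966524e-04]
```

```bash
cat >> h.py <<'E'
from scipy.spatial.transform import Rotation as R
def rot(ya):  # tool y at world angle ya (deg), z down
    a=np.radians(ya); return np.array([[-np.sin(a),np.cos(a),0],[np.cos(a),np.sin(a),0],[0,0,-1]]).T@np.eye(3) if 0 else np.column_stack([[-np.sin(a)*-1,-np.cos(a),0],[np.cos(a),np.sin(a),0],[0,0,-1]])
def rel(wps,cur=None):
    o=manip.get_obs(); q=o["eef_rot"]; R0=R.from_quat([q[1],q[2],q[3],q[0]]).as_matrix(); p0=o["tool_pos"]*1000
    yd=np.degrees(np.arctan2(R0[1,1],R0[0,1]))
    print("t",round(o["clock"],2),"tcp",p0.round(1),"toolY",yd.round(2),"q",o["q"].round(2),"open",round(o["opening"]*85.4,1),"grip",round(o["grasp_force"],1),"F",o["wrist_force"].round(1))
    if cur is not None: p0=np.array(cur[:3],float); R0=rot(cur[3])
    for w in wps:
        d=R0.T@(np.array(w[:3])-p0); r=R.from_matrix(R0.T@rot(w[3])).as_rotvec()
        print(w,"->",d.round(1),r.round(3))
E
python3 - <<'E'
from h import *
o=manip.get_obs();q=o["eef_rot"];print(R.from_quat([q[1],q[2],q[3],q[0]]).as_matrix().round(3));print(rot(-73.74).round(3))
rel([(450,-300,200,0),(437.8,65.3,150,73.7)])
E
```

```text
[[ 0.96   0.28  -0.   ]
 [ 0.28  -0.96   0.002]
 [ 0.    -0.002 -1.   ]]
[[-0.96  0.28  0.  ]
 [-0.28 -0.96  0.  ]
 [ 0.    0.   -1.  ]]
t 0.1 tcp [ 181.9 -623.5  238.5] toolY -73.74 q [ 1.22  0.63  0.04  1.52 -0.03  1.   -0.02] open 85.5 grip 0.0 F [ 0.1  0.2 -0.8]Traceback (most recent call last):
  File "<stdin>", line 3, in <module>
  File "h.py", line 25, in rel
    d=R0.T@(np.array(w[:3])-p0); r=R.from_matrix(R0.T@rot(w[3])).as_rotvec()
                                   ~~~~~~~~~~~~~^^^^^^^^^^^^^^^^
  File "scipy/spatial/transform/_rotation.pyx", line 1143, in scipy.spatial.transform._rotation.Rotation.from_matrix
ValueError: Non-positive determinant (left-handed or null coordinate frame) in rotation matrix 0: [[-2.80014642e-01  9.59995729e-01 -2.41132626e-05]
 [ 9.59994384e-01  2.80014292e-01  1.66729596e-03]
 [-1.60734906e-03 -4.43718685e-04  9.99998610e-01]].
```

```bash
python3 - <<'E'
s=open('h.py').read(); i=s.index("    a=np.radians(ya)"); j=s.index("def rel")
open('h.py','w').write(s[:i]+"    a=np.radians(ya); c,s=np.cos(a),np.sin(a); return np.array([[-s,c,0],[c,s,0],[0,0,-1]])\n"+s[j:])
E
python3 - <<'E'
from h import *
rel([(450,-300,200,0),(437.8,65.3,150,73.7)])
E
```

```text
t 0.1 tcp [ 181.9 -623.5  238.5] toolY -73.74 q [ 1.22  0.63  0.04  1.52 -0.03  1.   -0.02] open 85.5 grip 0.0 F [ 0.1  0.2 -0.8]
(450, -300, 200, 0) -> [ 347.9 -235.4   38.9] [-1.000e-03 -1.000e-03 -1.287e+00]
(437.8, 65.3, 150, 73.7) -> [ 438.5 -589.4   89.5] [-1.000e-03 -2.000e-03 -2.573e+00]
```

Units first: shifts go in shares of 1000 mm and turns go in shares of 4 rad. So -589.5 mm / 1000 = -0.5895, 438.5 mm / 1000 = 0.4385, -2.573 rad / 4 = -0.6433.

>>> {"op": "servo_tool", "data": {
  "deltas": [
    [0.348,-0.235,0.039,-0.0003,-0.0003,-0.3225,85],
    [0.348,-0.235,0.039,-0.0003,-0.0003,-0.3225,85],
    [0.348,-0.235,0.039,-0.0003,-0.0003,-0.3225,85],
    [0.348,-0.235,0.039,-0.0003,-0.0003,-0.3225,85],
    [0.348,-0.235,0.039,-0.0003,-0.0003,-0.3225,85],
    [0.348,-0.235,0.039,-0.0003,-0.0003,-0.3225,85],
    [0.348,-0.235,0.039,-0.0003,-0.0003,-0.3225,85],
    [0.348,-0.235,0.039,-0.0003,-0.0003,-0.3225,85],
    [0.4385,-0.5895,0.0895,-0.0003,-0.0005,-0.6433,85],
    [0.4385,-0.5895,0.0895,-0.0003,-0.0005,-0.6433,85],
    [0.4385,-0.5895,0.0895,-0.0003,-0.0005,-0.6433,85],
    [0.4385,-0.5895,0.0895,-0.0003,-0.0005,-0.6433,85],
    [0.4385,-0.5895,0.0895,-0.0003,-0.0005,-0.6433,85],
    [0.4385,-0.5895,0.0895,-0.0003,-0.0005,-0.6433,85],
    [0.4385,-0.5895,0.0895,-0.0003,-0.0005,-0.6433,85],
    [0.4385,-0.5895,0.0895,-0.0003,-0.0005,-0.6433,85],
    [0.4385,-0.5895,0.0895,-0.0003,-0.0005,-0.6433,85],
    [0.4385,-0.5895,0.0895,-0.0003,-0.0005,-0.6433,85],
    [0.4385,-0.5895,0.0895,-0.0003,-0.0005,-0.6433,85],
    [0.4385,-0.5895,0.0895,-0.0003,-0.0005,-0.6433,85]
  ],
  "newtons": 25
}}

```text
clock: 2.1
tool_pos: [0.438, 0.0634, 0.1497]
eef_rot: [0.0, 0.144, 0.99, -0.001]
wrist_force: [0.4, 0.3, -0.1]
opening: 0.996
grasp_force: 0.0
```

Run:
```python
from h import *
rel([(437.8,65.3,150,73.7),(437.8,65.3,25,73.7)])
```

```text
t 2.1 tcp [438.   63.4 149.7] toolY 73.4 q [ 0.22  0.55 -0.6   2.15  0.56  0.6   0.48] open 85.0 grip 0.0 F [ 0.4  0.3 -0.1]
(437.8, 65.3, 150, 73.7) -> [ 0.7  1.8 -0.3] [-0.002  0.001 -0.005]
(437.8, 65.3, 25, 73.7) -> [  0.8   2.  124.7] [-0.002  0.001 -0.005]
```

To row units: 125 mm / 1000 = 0.125, 110 mm / 1000 = 0.11.

>>> {"op": "servo_tool", "data": {
  "deltas": [
    [0,0,0,0,0,0,85],
    [0,0,0.03,0,0,0,85],
    [0,0,0.06,0,0,0,85],
    [0,0,0.09,0,0,0,85],
    [0,0,0.11,0,0,0,85],
    [0,0,0.12,0,0,0,85],
    [0,0,0.125,0,0,0,85],
    [0,0,0.125,0,0,0,85],
    [0,0,0.125,0,0,0,85]
  ]
}}

```text
clock: 3.0
tool_pos: [0.4385, 0.0644, 0.0253]
eef_rot: [0.001, 0.142, 0.99, -0.001]
wrist_force: [-0.3, -0.0, -0.2]
opening: 0.991
grasp_force: 0.0
```

Run:
```python
from h import *
rel([(437.8,65.3,25,73.7)])
for n in("top","side"):
    p,d=cams.capture(n); cv2.imwrite(f"pics/{n}1.png",p[:,:,::-1]); np.save(f"{n}1d.npy",d)
a=cv2.imread("pics/side1.png")[150:300,100:260]; b=cv2.imread("pics/top1.png")[200:350,180:340]
cv2.imwrite("pics/c1.png",cv2.resize(np.hstack([a,b]),None,fx=2.4,fy=2.4))
```

```text
t 3.0 tcp [438.5  64.4  25.3] toolY 73.63 q [-0.01  0.77 -0.3   2.23  0.89  0.27  0.19] open 84.6 grip 0.0 F [-0.3 -0.  -0.2]
(437.8, 65.3, 25, 73.7) -> [0.9 0.7 0.3] [-0.001  0.002 -0.001]
```

View pics/c1.png

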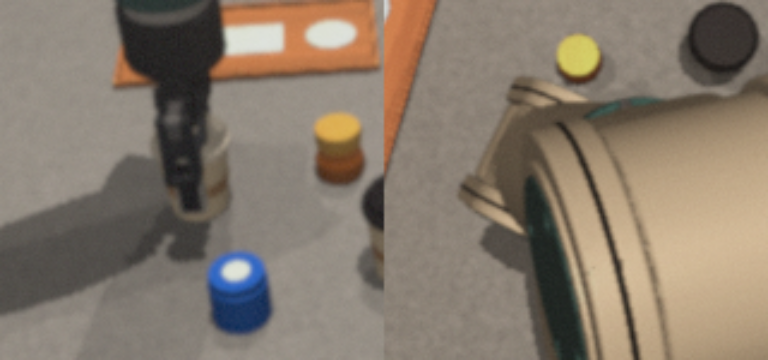

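The side crop (left) shows the near finger in front of the cup, which still stands upright, at the expected spot. Closing.

>>> {"op": "servo_tool", "data": {
  "deltas": [
    [0,0,0,0,0,0,60],
    [0,0,0,0,0,0,45],
    [0,0,0,0,0,0,45],
    [0,0,0,0,0,0,45],
    [0,0,0,0,0,0,45],
    [0,0,0,0,0,0,45],
    [0,0,0,0,0,0,45]
  ],
  "newtons": 25
}}

```text
clock: 3.8
tool_pos: [0.4385, 0.0646, 0.0254]
eef_rot: [0.001, 0.142, 0.99, -0.001]
wrist_force: [-0.0, 0.2, 6.7]
opening: 0.684
grasp_force: 23.4
```

Run:
```python
from h import *
rel([(437.8,65.3,100,73.7),(460,308.4,100,73.7),(460,308.4,30,73.7)],(437.8,65.3,25,73.7))
```

```text
t 3.8 tcp [438.5  64.6  25.4] toolY 73.68 q [-0.01  0.77 -0.3   2.23  0.89  0.27  0.19] open 58.4 grip 23.4 F [-0.   0.2  6.7]
(437.8, 65.3, 100, 73.7) -> [  0.   0. -75.] [0. 0. 0.]
(460, 308.4, 100, 73.7) -> [ 46.9 239.6 -75. ] [0. 0. 0.]
(460, 308.4, 30, 73.7) -> [ 46.9 239.6  -5. ] [0. 0. 0.]
```

To row units: 239.5 mm / 1000 = 0.2395, 237 mm / 1000 = 0.237.

>>> {"op": "servo_tool", "data": {
  "deltas": [
    [0,0,-0.005,0,0,0,45],
    [0,0,-0.015,0,0,0,45],
    [0,0,-0.03,0,0,0,45],
    [0,0,-0.045,0,0,0,45],
    [0,0,-0.06,0,0,0,45],
    [0,0,-0.07,0,0,0,45],
    [0.001,0.005,-0.075,0,0,0,45],
    [0.004,0.02,-0.075,0,0,0,45],
    [0.009,0.045,-0.075,0,0,0,45],
    [0.014,0.073,-0.075,0,0,0,45],
    [0.02,0.101,-0.075,0,0,0,45],
    [0.025,0.129,-0.075,0,0,0,45],
    [0.031,0.157,-0.075,0,0,0,45],
    [0.036,0.185,-0.075,0,0,0,45],
    [0.041,0.209,-0.075,0,0,0,45],
    [0.045,0.227,-0.075,0,0,0,45],
    [0.047,0.237,-0.075,0,0,0,45],
    [0.047,0.2395,-0.075,0,0,0,45],
    [0.047,0.2395,-0.075,0,0,0,45]
  ]
}}

```text
clock: 5.7
tool_pos: [0.4602, 0.3067, 0.0992]
eef_rot: [0.0, 0.142, 0.99, -0.001]
wrist_force: [-0.6, -0.1, -0.4]
opening: 0.685
grasp_force: 25.1
```

Run:
```python
from h import *
rel([(460,308.4,30,73.7)])
for n in("side","top"):
    p,d=cams.capture(n); cv2.imwrite(f"pics/{n}2.png",p[:,:,::-1]); np.save(f"{n}2d.npy",d)
a=cv2.imread("pics/side2.png")[50:250,50:320]
cv2.imwrite("pics/c2.png",cv2.resize(a,None,fx=2.5,fy=2.5))
```

```text
t 5.7 tcp [460.2 306.7  99.2] toolY 73.65 q [-0.29  0.74 -0.54  1.9   0.6   0.67  0.08] open 58.5 grip 25.1 F [-0.6 -0.1 -0.4]
(460, 308.4, 30, 73.7) -> [ 0.7  1.7 69.2] [-0.003  0.001 -0.001]
```

View pics/c2.png

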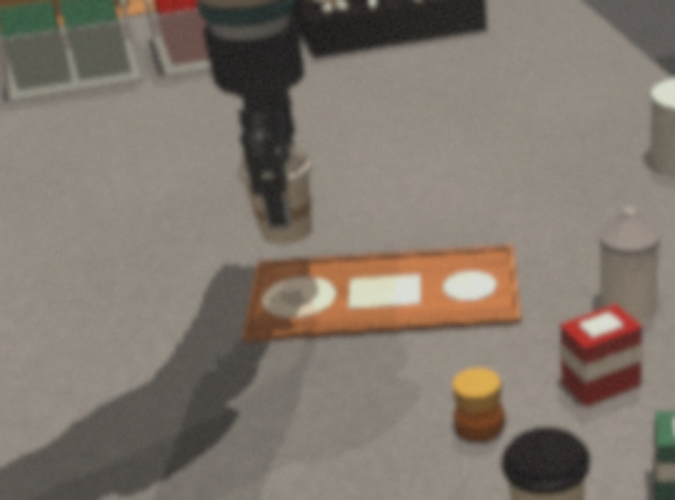

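The cup is held upright above the large disc (crop 285,200 over disc 298,297). Lowering.

To row units: 70 mm / 1000 = 0.07, 69.5 mm / 1000 = 0.0695.

>>> {"op": "servo_tool", "data": {
  "deltas": [
    [0,0,0.005,0,0,0,45],
    [0,0,0.015,0,0,0,45],
    [0,0,0.03,0,0,0,45],
    [0,0,0.045,0,0,0,45],
    [0,0,0.056,0,0,0,45],
    [0,0,0.063,0,0,0,45],
    [0,0,0.066,0,0,0,45],
    [0,0,0.068,0,0,0,45],
    [0,0,0.0695,0,0,0,45],
    [0,0,0.07,0,0,0,45],
    [0,0,0.07,0,0,0,45],
    [0,0,0.07,0,0,0,45]
  ]
}}

```text
clock: 7.0
tool_pos: [0.4604, 0.3077, 0.0298]
eef_rot: [0.001, 0.142, 0.99, -0.0]
wrist_force: [0.1, -0.4, -1.7]
opening: 0.687
grasp_force: 25.1
```

Run:
```python
from h import *
rel([(460,308.4,30,73.7)])
```

```text
t 7.0 tcp [460.4 307.7  29.8] toolY 73.68 q [-0.36  0.85 -0.45  1.93  0.7   0.53 -0.  ] open 58.7 grip 25.1 F [ 0.1 -0.4 -1.7]
(460, 308.4, 30, 73.7) -> [ 0.6  0.6 -0.2] [-0.001  0.002 -0.   ]
```

To row units: 1.5 mm / 1000 = 0.0015, 1 mm / 1000 = 0.001.

>>> {"op": "servo_tool", "data": {
  "deltas": [
    [0.0005,0.0006,0.0005,0,0,0,45],
    [0.0005,0.0006,0.001,0,0,0,45],
    [0.0005,0.0006,0.0015,0,0,0,45],
    [0.0005,0.0006,0.0015,0,0,0,45]
  ]
}}

```text
clock: 7.4
tool_pos: [0.4609, 0.3078, 0.0293]
eef_rot: [0.002, 0.142, 0.99, -0.001]
wrist_force: [-0.7, -3.0, 11.0]
opening: 0.681
grasp_force: 25.2
```

To row units: -120 mm / 1000 = -0.12, -105 mm / 1000 = -0.105.

>>> {"op": "servo_tool", "data": {
  "deltas": [
    [0,0,-0.0005,0,0,0,60],
    [0,0,-0.0005,0,0,0,68],
    [0,0,-0.0005,0,0,0,76],
    [0,0,-0.0005,0,0,0,84],
    [0,0,-0.0005,0,0,0,85],
    [0,0,-0.0005,0,0,0,85],
    [0,0,-0.005,0,0,0,85],
    [0,0,-0.02,0,0,0,85],
    [0,0,-0.045,0,0,0,85],
    [0,0,-0.075,0,0,0,85],
    [0,0,-0.105,0,0,0,85],
    [0,0,-0.12,0,0,0,85]
  ]
}}

```text
clock: 8.6
tool_pos: [0.4606, 0.3095, 0.1517]
eef_rot: [0.002, 0.142, 0.99, 0.001]
wrist_force: [-0.5, 0.2, -0.8]
opening: 0.994
grasp_force: 0.0
```

Run:
```python
from h import *
rel([(680,-74.2,148.5,68),(680,-74.2,25,68)],(460.4,309,148.5,73.7))
```

```text
t 8.6 tcp [460.6 309.5 151.7] toolY 73.7 q [-0.26  0.67 -0.61  1.86  0.54  0.77  0.13] open 84.9 grip 0.0 F [-0.5  0.2 -0.8]
(680, -74.2, 148.5, 68) -> [-318.3 -306.2    0. ] [0.    0.    0.099]
(680, -74.2, 25, 68) -> [-318.3 -306.2  123.5] [0.    0.    0.099]
```

To row units: -318 mm / 1000 = -0.318, -306 mm / 1000 = -0.306, 0.1 rad / 4 = 0.025.

>>> {"op": "servo_tool", "data": {
  "deltas": [
    [-0.318,-0.306,0,0,0,0.025,65],
    [-0.318,-0.306,0,0,0,0.025,65],
    [-0.318,-0.306,0,0,0,0.025,65],
    [-0.318,-0.306,0,0,0,0.025,65],
    [-0.318,-0.306,0,0,0,0.025,65],
    [-0.318,-0.306,0,0,0,0.025,65],
    [-0.318,-0.306,0,0,0,0.025,65],
    [-0.318,-0.306,0,0,0,0.025,65],
    [-0.318,-0.306,0,0,0,0.025,65],
    [-0.318,-0.306,0,0,0,0.025,65],
    [-0.318,-0.306,0,0,0,0.025,65],
    [-0.318,-0.306,0.01,0,0,0.025,65],
    [-0.318,-0.306,0.03,0,0,0.025,65],
    [-0.318,-0.306,0.06,0,0,0.025,65],
    [-0.318,-0.306,0.09,0,0,0.025,65],
    [-0.318,-0.306,0.112,0,0,0.025,65],
    [-0.318,-0.306,0.122,0,0,0.025,65],
    [-0.318,-0.306,0.1235,0,0,0.025,65],
    [-0.318,-0.306,0.1235,0,0,0.025,65],
    [-0.318,-0.306,0.1235,0,0,0.025,65]
  ]
}}

```text
clock: 10.6
tool_pos: [0.6801, -0.0742, 0.0268]
eef_rot: [0.002, 0.191, 0.982, -0.0]
wrist_force: [0.8, -0.4, 0.5]
opening: 0.757
grasp_force: 0.0
```

```bash
cat >> h.py <<'E'
def look(n,k,crop,f):
    p,d=cams.capture(n); np.save(f"{n}{k}d.npy",d); np.save(f"{n}{k}p.npy",p)
    u,v,w,h=crop; cv2.imwrite(f"pics/{n}{k}c.png",cv2.resize(p[v:v+h,u:u+w,::-1],None,fx=f,fy=f)); return p,d
E
python3 - <<'E'
from h import *
rel([(680,-74.2,25,68)])
look("side",3,(120,120,300,200),2.4)
E
```

```text
t 10.6 tcp [680.1 -74.2  26.8] toolY 67.98 q [ 0.36  0.99 -0.53  1.54  0.64  0.79  0.75] open 64.7 grip 0.0 F [ 0.8 -0.4  0.5]
(680, -74.2, 25, 68) -> [ 0.2 -0.   1.8] [-0.     0.003 -0.   ]
```

View pics/side3c.png

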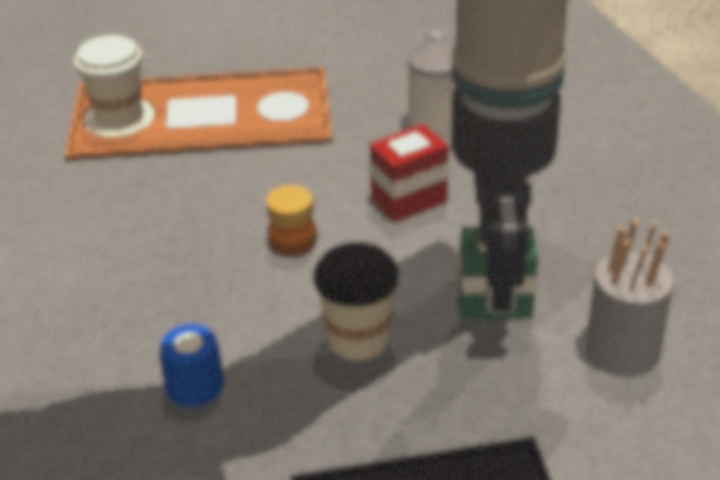

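The white cup stands upright on its disc (crop 118,115), and the fingers straddle the green carton (498,270) centrally. Everything else is undisturbed. Closing on the carton.

>>> {"op": "servo_tool", "data": {
  "deltas": [
    [0,0,0,0,0,0,48],
    [0,0,0,0,0,0,35],
    [0,0,0,0,0,0,30],
    [0,0,0,0,0,0,30],
    [0,0,0,0,0,0,30],
    [0,0,0,0,0,0,30]
  ],
  "newtons": 25
}}

```text
clock: 11.25
tool_pos: [0.6797, -0.0749, 0.0261]
eef_rot: [0.001, 0.191, 0.982, -0.001]
wrist_force: [-0.2, -0.1, 5.9]
opening: 0.463
grasp_force: 26.4
```

Run:
```python
from h import *
# white cup check by top camera + side with known-height rays
rel([(680,-74.2,125,68),(536.7,285.8,125,73.8),(536.7,285.8,30,73.8)],(680,-74.2,25,68))
W=cloud("side",np.load("side3d.npy")).reshape(-1,3)
m=(np.hypot(W[:,0]-.46,W[:,1]-.308)<.05)&(W[:,2]>.066)&(W[:,2]<.1); t=(W[m,:2]*1000).astype(np.float32); print(np.percentile(W[m,2],95),cv2.minEnclosingCircle(t),t.mean(0))
```

```text
t 11.25 tcp [679.7 -74.9  26.1] toolY 67.94 q [ 0.36  0.99 -0.53  1.54  0.64  0.79  0.75] open 39.6 grip 26.4 F [-0.2 -0.1  5.9]
(680, -74.2, 125, 68) -> [   0.    0. -100.] [0. 0. 0.]
(536.7, 285.8, 125, 73.8) -> [ 267.7  280.1 -100. ] [ 0.     0.    -0.101]
(536.7, 285.8, 30, 73.8) -> [267.7 280.1  -5. ] [ 0.     0.    -0.101]
0.07939976617097248 ((460.3757019042969, 305.7153015136719), 32.099647521972656) [458.77707 299.56396]
```

To row units: 280 mm / 1000 = 0.28, -100 mm / 1000 = -0.1, -0.101 rad / 4 = -0.0253.

>>> {"op": "servo_tool", "data": {
  "deltas": [
    [0,0,-0.01,0,0,0,30],
    [0,0,-0.03,0,0,0,30],
    [0,0,-0.06,0,0,0,30],
    [0,0,-0.085,0,0,0,30],
    [0.003,0.003,-0.1,0,0,-0.0013,30],
    [0.013,0.014,-0.1,0,0,-0.0025,30],
    [0.034,0.035,-0.1,0,0,-0.0038,30],
    [0.056,0.058,-0.1,0,0,-0.005,30],
    [0.079,0.083,-0.1,0,0,-0.0075,30],
    [0.102,0.107,-0.1,0,0,-0.01,30],
    [0.126,0.132,-0.1,0,0,-0.0125,30],
    [0.15,0.157,-0.1,0,0,-0.015,30],
    [0.174,0.182,-0.1,0,0,-0.0175,30],
    [0.198,0.207,-0.1,0,0,-0.02,30],
    [0.221,0.231,-0.1,0,0,-0.0225,30],
    [0.242,0.253,-0.1,0,0,-0.0238,30],
    [0.257,0.269,-0.1,0,0,-0.0253,30],
    [0.266,0.278,-0.1,0,0,-0.0253,30],
    [0.2675,0.28,-0.1,0,0,-0.0253,30],
    [0.2675,0.28,-0.1,0,0,-0.0253,30]
  ]
}}

```text
clock: 13.25
tool_pos: [0.5359, 0.2847, 0.1239]
eef_rot: [0.0, 0.141, 0.99, -0.001]
wrist_force: [-0.6, -0.6, -0.6]
opening: 0.463
grasp_force: 25.8
```

Run:
```python
from h import *
rel([(536.7,285.8,30,73.8)])
```

```text
t 13.25 tcp [535.9 284.7 123.9] toolY 73.74 q [-0.19  0.77 -0.58  1.73  0.56  0.81  0.25] open 39.5 grip 25.8 F [-0.6 -0.6 -0.6]
(536.7, 285.8, 30, 73.8) -> [-0.4  1.6 93.9] [-0.003  0.001 -0.001]
```

To row units: 95 mm / 1000 = 0.095, 94.5 mm / 1000 = 0.0945.

>>> {"op": "servo_tool", "data": {
  "deltas": [
    [0,0.0005,0.01,0,0,0,30],
    [0,0.0005,0.03,0,0,0,30],
    [0,0.0005,0.055,0,0,0,30],
    [0,0.0005,0.075,0,0,0,30],
    [0,0.0005,0.087,0,0,0,30],
    [0,0.0005,0.091,0,0,0,30],
    [0,0.0005,0.093,0,0,0,30],
    [0,0.0005,0.094,0,0,0,30],
    [0,0.0005,0.0945,0,0,0,30],
    [0,0.0005,0.095,0,0,0,30],
    [0,0.0005,0.095,0,0,0,30]
  ]
}}

```text
clock: 14.35
tool_pos: [0.5368, 0.2859, 0.0301]
eef_rot: [0.001, 0.141, 0.99, -0.0]
wrist_force: [-0.1, 0.0, 0.2]
opening: 0.465
grasp_force: 25.9
```

Run:
```python
from h import *
rel([(536.7,285.8,30,73.8)])
```

```text
t 14.35 tcp [536.8 285.9  30.1] toolY 73.74 q [-0.24  0.9  -0.49  1.77  0.66  0.64  0.17] open 39.7 grip 25.9 F [-0.1  0.   0.2]
(536.7, 285.8, 30, 73.8) -> [ 0.1 -0.1  0.1] [-0.     0.002 -0.001]
```

To row units: -100 mm / 1000 = -0.1, -75 mm / 1000 = -0.075.

>>> {"op": "servo_tool", "data": {
  "deltas": [
    [0,0,0.0005,0,0,0,30],
    [0,0,0.0005,0,0,0,42],
    [0,0,0.0005,0,0,0,50],
    [0,0,0.0005,0,0,0,60],
    [0,0,0.0005,0,0,0,62],
    [0,0,0.0005,0,0,0,62],
    [0,0,-0.005,0,0,0,62],
    [0,0,-0.02,0,0,0,62],
    [0,0,-0.045,0,0,0,62],
    [0,0,-0.075,0,0,0,62],
    [0,0,-0.1,0,0,0,62]
  ]
}}

```text
clock: 15.45
tool_pos: [0.5367, 0.2863, 0.1323]
eef_rot: [0.001, 0.141, 0.99, -0.0]
wrist_force: [1.4, 0.4, 0.4]
opening: 0.725
grasp_force: 0.0
```

Run:
```python
from h import *
rel([(556,58.6,130,73.7),(556,58.6,15,73.7)],(536.7,286.3,130,73.8))
```

```text
t 15.45 tcp [536.7 286.3 132.3] toolY 73.75 q [-0.18  0.76 -0.59  1.73  0.56  0.82  0.26] open 61.9 grip 0.0 F [1.4 0.4 0.4]
(556, 58.6, 130, 73.7) -> [ -82.1 -213.3    0. ] [0.    0.    0.002]
(556, 58.6, 15, 73.7) -> [ -82.1 -213.3  115. ] [0.    0.    0.002]
```

To row units: -213 mm / 1000 = -0.213, -130 mm / 1000 = -0.13.

>>> {"op": "servo_tool", "data": {
  "deltas": [
    [-0.015,-0.04,0,0,0,0,62],
    [-0.032,-0.085,0,0,0,0,62],
    [-0.049,-0.13,0,0,0,0,62],
    [-0.066,-0.173,0,0,0,0,62],
    [-0.078,-0.203,0,0,0,0,62],
    [-0.082,-0.213,0,0,0,0,62],
    [-0.082,-0.213,0.01,0,0,0,62],
    [-0.082,-0.213,0.035,0,0,0,62],
    [-0.082,-0.213,0.065,0,0,0,62],
    [-0.082,-0.213,0.092,0,0,0,62],
    [-0.082,-0.213,0.108,0,0,0,62],
    [-0.082,-0.213,0.115,0,0,0,62],
    [-0.082,-0.213,0.115,0,0,0,62],
    [-0.082,-0.213,0.115,0,0,0,62]
  ]
}}

```text
clock: 16.85
tool_pos: [0.5559, 0.0597, 0.0155]
eef_rot: [0.001, 0.141, 0.99, -0.0]
wrist_force: [-0.1, 0.1, 0.2]
opening: 0.724
grasp_force: 0.0
```

Run:
```python
from h import *
rel([(556,58.6,15,73.7)])
look("side",4,(120,120,300,200),2.4)
```

```text
t 16.85 tcp [555.9  59.7  15.5] toolY 73.82 q [ 0.13  0.88 -0.46  1.91  0.75  0.53  0.44] open 61.8 grip 0.0 F [-0.1  0.1  0.2]
(556, 58.6, 15, 73.7) -> [-0.4 -1.   0.5] [0.    0.002 0.002]
```

View pics/side4c.png

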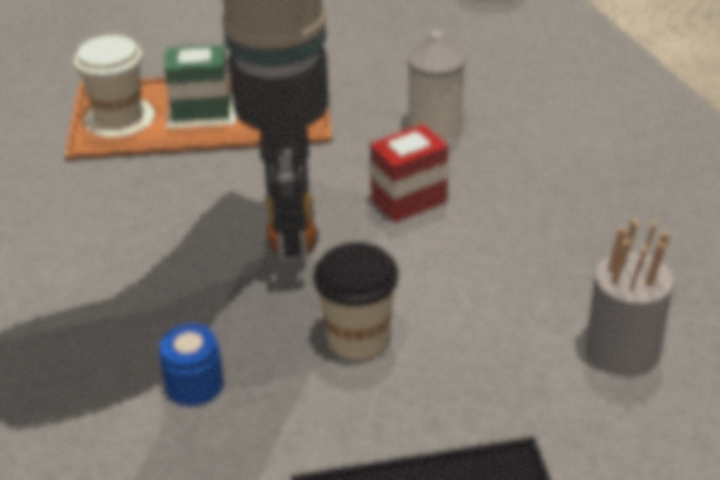

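The green carton now stands on the rectangle, lengthwise (crop 197,85), and the fingers straddle the honey jar (292,225). Closing.

>>> {"op": "servo_tool", "data": {
  "deltas": [
    [0,0,0,0,0,0,48],
    [0,0,0,0,0,0,35],
    [0,0,0,0,0,0,32],
    [0,0,0,0,0,0,32],
    [0,0,0,0,0,0,32],
    [0,0,0,0,0,0,32]
  ],
  "newtons": 30
}}

```text
clock: 17.5
tool_pos: [0.5562, 0.0584, 0.0161]
eef_rot: [0.001, 0.142, 0.99, -0.0]
wrist_force: [-0.8, -0.9, 4.2]
opening: 0.473
grasp_force: 29.7
```

Run:
```python
from h import *
rel([(556,58.6,115,73.7),(614.1,263.4,115,73.7),(614.1,263.4,19,73.7)],(556,59,15,73.7))
```

```text
t 17.5 tcp [556.2  58.4  16.1] toolY 73.72 q [ 0.14  0.88 -0.46  1.91  0.75  0.53  0.44] open 40.4 grip 29.7 F [-0.8 -0.9  4.2]
(556, 58.6, 115, 73.7) -> [  -0.1   -0.4 -100. ] [0. 0. 0.]
(614.1, 263.4, 115, 73.7) -> [   1.6  212.5 -100. ] [0. 0. 0.]
(614.1, 263.4, 19, 73.7) -> [  1.6 212.5  -4. ] [0. 0. 0.]
```

>>> {"op": "servo_tool", "data": {
  "deltas": [
    [0,0,-0.01,0,0,0,32],
    [0,0,-0.03,0,0,0,32],
    [0,0,-0.06,0,0,0,32],
    [0,0,-0.085,0,0,0,32],
    [0,0.004,-0.1,0,0,0,32],
    [0,0.018,-0.1,0,0,0,32],
    [0.0005,0.045,-0.1,0,0,0,32],
    [0.0005,0.075,-0.1,0,0,0,32],
    [0.001,0.105,-0.1,0,0,0,32],
    [0.001,0.135,-0.1,0,0,0,32],
    [0.001,0.165,-0.1,0,0,0,32],
    [0.0015,0.19,-0.1,0,0,0,32],
    [0.0015,0.206,-0.1,0,0,0,32],
    [0.0015,0.212,-0.1,0,0,0,32],
    [0.0015,0.213,-0.095,0,0,0,32],
    [0.0015,0.213,-0.075,0,0,0,32],
    [0.0015,0.213,-0.05,0,0,0,32],
    [0.0015,0.213,-0.025,0,0,0,32],
    [0.0015,0.213,-0.01,0,0,0,32],
    [0.0015,0.213,-0.006,0,0,0,32]
  ]
}}

```text
clock: 19.5
tool_pos: [0.6124, 0.2606, 0.0197]
eef_rot: [-0.001, 0.142, 0.99, -0.003]
wrist_force: [-6.7, -5.5, 21.4]
opening: 0.471
grasp_force: 33.2
```

To row units: 2 mm / 1000 = 0.002, 1 mm / 1000 = 0.001.

>>> {"op": "servo_tool", "data": {
  "deltas": [
    [0,0,0.001,0,0,0,32],
    [0,0,0.002,0,0,0,32],
    [0,0,0.002,0,0,0,32]
  ]
}}

```text
clock: 19.8
tool_pos: [0.6133, 0.2614, 0.0199]
eef_rot: [0.0, 0.142, 0.99, -0.002]
wrist_force: [-3.0, -2.8, 8.5]
opening: 0.472
grasp_force: 31.9
```

Run:
```python
from h import *
rel([(614.1,263.4,19,73.7)])
```

```text
t 19.8 tcp [613.3 261.4  19.9] toolY 73.67 q [-0.16  0.98 -0.51  1.59  0.65  0.75  0.31] open 40.3 grip 31.9 F [-3.  -2.8  8.5]
(614.1, 263.4, 19, 73.7) -> [-0.2  2.1  0.9] [-0.004  0.001 -0.001]
```

Contact came 2 mm short in y, so I'll lift slightly, settle and set it down again.

To row units: -4 mm / 1000 = -0.004, -2.5 mm / 1000 = -0.0025.

>>> {"op": "servo_tool", "data": {
  "deltas": [
    [0,0,-0.004,0,0,0,32],
    [0,0,-0.004,0,0,0,32],
    [0,0,-0.004,0,0,0,32],
    [0,0,-0.004,0,0,0,32],
    [0,0,-0.0025,0,0,0,32],
    [0,0,-0.0015,0,0,0,32],
    [0,0,-0.001,0,0,0,32],
    [0,0,-0.001,0,0,0,32]
  ]
}}

```text
clock: 20.6
tool_pos: [0.6137, 0.2631, 0.02]
eef_rot: [0.0, 0.141, 0.99, -0.001]
wrist_force: [-1.1, -0.5, 3.7]
opening: 0.472
grasp_force: 31.6
```

Run:
```python
from h import *
rel([(614.1,263.4,19,73.7)])
```

```text
t 20.6 tcp [613.7 263.1  20. ] toolY 73.74 q [-0.16  0.98 -0.52  1.59  0.65  0.75  0.31] open 40.3 grip 31.6 F [-1.1 -0.5  3.7]
(614.1, 263.4, 19, 73.7) -> [-0.3  0.4  1. ] [-0.001  0.001  0.001]
```

To row units: -130 mm / 1000 = -0.13, -115 mm / 1000 = -0.115.

>>> {"op": "servo_tool", "data": {
  "deltas": [
    [0,0,0,0,0,0,42],
    [0,0,0,0,0,0,50],
    [0,0,0,0,0,0,60],
    [0,0,0,0,0,0,62],
    [0,0,0,0,0,0,62],
    [0,0,-0.005,0,0,0,62],
    [0,0,-0.02,0,0,0,62],
    [0,0,-0.05,0,0,0,62],
    [0,0,-0.085,0,0,0,62],
    [0,0,-0.115,0,0,0,62],
    [0,0,-0.13,0,0,0,75]
  ]
}}

```text
clock: 21.7
tool_pos: [0.615, 0.2645, 0.154]
eef_rot: [0.003, 0.141, 0.99, 0.001]
wrist_force: [0.5, -0.2, -0.0]
opening: 0.866
grasp_force: 0.0
```

Run:
```python
from h import *
rel([(566,-70.7,150,79.2),(566,-70.7,25,79.2)],(614.2,263.9,150,73.7))
```

```text
t 21.7 tcp [615.  264.5 154. ] toolY 73.74 q [-0.11  0.81 -0.61  1.53  0.54  0.96  0.4 ] open 74.0 grip 0.0 F [ 0.5 -0.2 -0. ]
(566, -70.7, 150, 79.2) -> [ -47.6 -334.7    0. ] [ 0.     0.    -0.096]
(566, -70.7, 25, 79.2) -> [ -47.6 -334.7  125. ] [ 0.     0.    -0.096]
```

To row units: -334.5 mm / 1000 = -0.3345, 125 mm / 1000 = 0.125, -0.096 rad / 4 = -0.024.

>>> {"op": "servo_tool", "data": {
  "deltas": [
    [-0.006,-0.04,0,0,0,-0.005,85],
    [-0.012,-0.085,0,0,0,-0.01,85],
    [-0.019,-0.133,0,0,0,-0.015,85],
    [-0.026,-0.181,0,0,0,-0.02,85],
    [-0.033,-0.229,0,0,0,-0.024,85],
    [-0.039,-0.275,0,0,0,-0.024,85],
    [-0.045,-0.312,0,0,0,-0.024,85],
    [-0.047,-0.33,0,0,0,-0.024,85],
    [-0.0475,-0.3345,0,0,0,-0.024,85],
    [-0.0475,-0.3345,0.015,0,0,-0.024,85],
    [-0.0475,-0.3345,0.04,0,0,-0.024,85],
    [-0.0475,-0.3345,0.07,0,0,-0.024,85],
    [-0.0475,-0.3345,0.098,0,0,-0.024,85],
    [-0.0475,-0.3345,0.116,0,0,-0.024,85],
    [-0.0475,-0.3345,0.124,0,0,-0.024,85],
    [-0.0475,-0.3345,0.125,0,0,-0.024,85],
    [-0.0475,-0.3345,0.125,0,0,-0.024,85],
    [-0.0475,-0.3345,0.125,0,0,-0.024,85]
  ]
}}

```text
clock: 23.5
tool_pos: [0.5665, -0.0707, 0.026]
eef_rot: [0.001, 0.094, 0.996, -0.001]
wrist_force: [-0.2, 0.6, 0.2]
opening: 0.997
grasp_force: 0.0
```

Run:
```python
from h import *
rel([(566,-70.7,25,79.2)])
p,d=look("side",5,(120,120,300,200),2.4); pt,dt=cams.capture("top"); np.save("top5d.npy",dt)
cv2.imwrite("pics/both5.png",np.vstack([cv2.resize(p[120:320,120:420,::-1],(540,360)),cv2.resize(pt[150:310,100:340,::-1],(540,240),interpolation=cv2.INTER_AREA)]))
W=cloud("top",dt).reshape(-1,3)
for k,c,h in(("white",(460,308.4),78),("green",(536.7,285.8),66),("honey",(614.1,263.4),52)):
    m=(np.hypot(W[:,0]*1000-c[0],W[:,1]*1000-c[1])<50)&(W[:,2]*1000>h-9)&(W[:,2]*1000<h+20)
    t=(W[m,:2]*1000).astype(np.float32); 
    if len(t)>5: print(k,c,len(t),np.percentile(W[m,2],95).round(4),t.mean(0),cv2.minEnclosingCircle(t),cv2.minAreaRect(t))
```

```text
t 23.5 tcp [566.5 -70.7  26. ] toolY 79.27 q [ 0.4   0.88 -0.52  1.88  0.76  0.59  0.76] open 85.1 grip 0.0 F [-0.2  0.6  0.2]
(566, -70.7, 25, 79.2) -> [ 0.5 -0.   1. ] [-0.001  0.003  0.001]
white (460, 308.4) 720 0.082 [459.48593 307.3813 ] ((459.84130859375, 308.7521057128906), 31.52161407470703) ((459.25048828125, 309.04376220703125), (61.587669372558594, 61.70849609375), 40.059322357177734)
green (536.7, 285.8) 533 0.0707 [536.45135 284.59268] ((528.6856079101562, 288.79901123046875), 41.32209777832031) ((526.4409790039062, 288.1910705566406), (41.40227127075195, 78.51886749267578), 72.80494689941406)
honey (614.1, 263.4) 253 0.0566 [612.9228 262.2475] ((614.4559326171875, 262.9311218261719), 20.010343551635742) ((613.9175415039062, 262.6404113769531), (37.37995147705078, 36.44549560546875), 43.0490608215332)
```

View pics/both5.png

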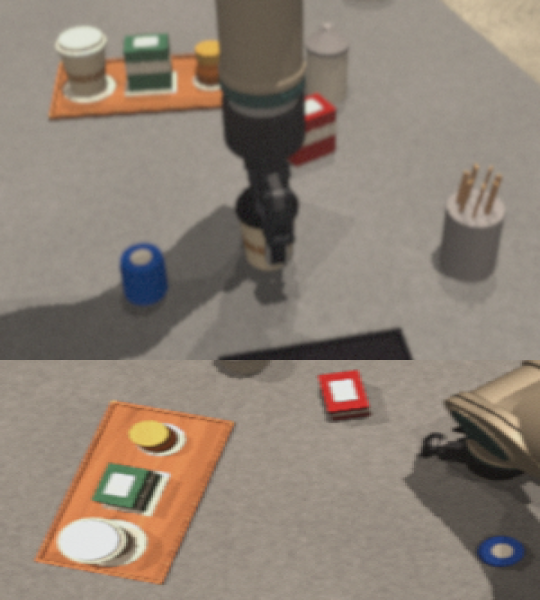

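The three wooden-tray items stand upright on their prints, within about 1 mm, and the fingers straddle the black cup (side crop 268,225). Closing.

>>> {"op": "servo_tool", "data": {
  "deltas": [
    [0,0,0,0,0,0,60],
    [0,0,0,0,0,0,45],
    [0,0,0,0,0,0,45],
    [0,0,0,0,0,0,45],
    [0,0,0,0,0,0,45],
    [0,0,0,0,0,0,45]
  ],
  "newtons": 25
}}

```text
clock: 24.2
tool_pos: [0.5661, -0.0714, 0.0257]
eef_rot: [0.001, 0.094, 0.996, -0.001]
wrist_force: [-0.6, -0.4, 5.3]
opening: 0.685
grasp_force: 25.5
```

Run:
```python
from h import *
rel([(506.3,-253.9,105,79.2),(506.3,-253.9,30,79.2)],(566,-70.7,25,79.2))
```

```text
t 24.2 tcp [566.1 -71.4  25.7] toolY 79.23 q [ 0.4   0.88 -0.52  1.88  0.76  0.59  0.76] open 58.5 grip 25.5 F [-0.6 -0.4  5.3]
(506.3, -253.9, 105, 79.2) -> [  24.3 -191.1  -80. ] [0. 0. 0.]
(506.3, -253.9, 30, 79.2) -> [  24.3 -191.1   -5. ] [0. 0. 0.]
```

To row units: -191 mm / 1000 = -0.191, -189 mm / 1000 = -0.189.

>>> {"op": "servo_tool", "data": {
  "deltas": [
    [0,0,-0.005,0,0,0,45],
    [0,0,-0.018,0,0,0,45],
    [0,0,-0.038,0,0,0,45],
    [0,0,-0.058,0,0,0,45],
    [0,0,-0.072,0,0,0,45],
    [0.0005,-0.004,-0.08,0,0,0,45],
    [0.002,-0.016,-0.08,0,0,0,45],
    [0.005,-0.036,-0.08,0,0,0,45],
    [0.008,-0.062,-0.08,0,0,0,45],
    [0.011,-0.088,-0.08,0,0,0,45],
    [0.0145,-0.114,-0.08,0,0,0,45],
    [0.018,-0.14,-0.08,0,0,0,45],
    [0.021,-0.164,-0.08,0,0,0,45],
    [0.023,-0.181,-0.08,0,0,0,45],
    [0.024,-0.189,-0.08,0,0,0,45],
    [0.0245,-0.191,-0.08,0,0,0,45],
    [0.0245,-0.191,-0.08,0,0,0,45],
    [0.0245,-0.191,-0.08,0,0,0,45]
  ]
}}

```text
clock: 26.0
tool_pos: [0.5062, -0.2529, 0.1053]
eef_rot: [0.001, 0.093, 0.996, -0.0]
wrist_force: [0.4, 0.4, -1.5]
opening: 0.683
grasp_force: 26.8
```

To row units: 74.5 mm / 1000 = 0.0745, 74 mm / 1000 = 0.074.

>>> {"op": "servo_tool", "data": {
  "deltas": [
    [0,0,0.005,0,0,0,45],
    [0,0,0.018,0,0,0,45],
    [0,0,0.036,0,0,0,45],
    [0,0,0.052,0,0,0,45],
    [0,0,0.062,0,0,0,45],
    [0,0,0.068,0,0,0,45],
    [0,0,0.071,0,0,0,45],
    [0,0,0.073,0,0,0,45],
    [0,0,0.074,0,0,0,45],
    [0,0,0.0745,0,0,0,45],
    [0,0,0.0745,0,0,0,45]
  ]
}}

```text
clock: 27.1
tool_pos: [0.5061, -0.2545, 0.0312]
eef_rot: [0.001, 0.094, 0.996, -0.001]
wrist_force: [-0.4, 0.5, -1.5]
opening: 0.682
grasp_force: 26.8
```

Run:
```python
from h import *
rel([(506.3,-253.9,30,79.2)])
```

```text
t 27.1 tcp [ 506.1 -254.5   31.2] toolY 79.23 q [ 0.76  0.88 -0.55  1.89  0.79  0.6   1.08] open 58.2 grip 26.8 F [-0.4  0.5 -1.5]
(506.3, -253.9, 30, 79.2) -> [-0.1  0.6  1.2] [-0.001  0.002  0.001]
```

>>> {"op": "servo_tool", "data": {
  "deltas": [
    [0,0.0004,0.0006,0,0,0,45],
    [0,0.0004,0.0012,0,0,0,45],
    [0,0.0004,0.0015,0,0,0,45],
    [0,0.0004,0.0015,0,0,0,45]
  ]
}}

```text
clock: 27.5
tool_pos: [0.5063, -0.2539, 0.0298]
eef_rot: [0.001, 0.094, 0.996, -0.001]
wrist_force: [-0.7, 1.2, 2.3]
opening: 0.683
grasp_force: 26.8
```

To row units: -121 mm / 1000 = -0.121, -105 mm / 1000 = -0.105.

>>> {"op": "servo_tool", "data": {
  "deltas": [
    [0,0,0,0,0,0,62],
    [0,0,0,0,0,0,70],
    [0,0,0,0,0,0,78],
    [0,0,0,0,0,0,85],
    [0,0,0,0,0,0,85],
    [0,0,0,0,0,0,85],
    [0,0,-0.005,0,0,0,85],
    [0,0,-0.02,0,0,0,85],
    [0,0,-0.045,0,0,0,85],
    [0,0,-0.075,0,0,0,85],
    [0,0,-0.105,0,0,0,85],
    [0,0,-0.121,0,0,0,85]
  ]
}}

```text
clock: 28.7
tool_pos: [0.5072, -0.2538, 0.1541]
eef_rot: [0.002, 0.094, 0.996, -0.001]
wrist_force: [-0.2, 0.4, 0.6]
opening: 1.0
grasp_force: 0.0
```

Run:
```python
from h import *
rel([(437.5,-71.1,150,79.2),(437.5,-71.1,15,79.2)],(506.4,-253.5,150,79.2))
```

```text
t 28.7 tcp [ 507.2 -253.8  154.1] toolY 79.26 q [ 0.85  0.71 -0.7   1.83  0.61  0.83  1.22] open 85.4 grip 0.0 F [-0.2  0.4  0.6]
(437.5, -71.1, 150, 79.2) -> [101.9 166.3   0. ] [0. 0. 0.]
(437.5, -71.1, 15, 79.2) -> [101.9 166.3 135. ] [0. 0. 0.]
```

To row units: 166.5 mm / 1000 = 0.1665, 159 mm / 1000 = 0.159.

>>> {"op": "servo_tool", "data": {
  "deltas": [
    [0.02,0.033,0,0,0,0,65],
    [0.042,0.068,0,0,0,0,65],
    [0.064,0.105,0,0,0,0,65],
    [0.084,0.138,0,0,0,0,65],
    [0.097,0.159,0,0,0,0,65],
    [0.102,0.1665,0,0,0,0,65],
    [0.102,0.1665,0.015,0,0,0,65],
    [0.102,0.1665,0.045,0,0,0,65],
    [0.102,0.1665,0.075,0,0,0,65],
    [0.102,0.1665,0.1,0,0,0,65],
    [0.102,0.1665,0.11,0,0,0,65],
    [0.102,0.1665,0.115,0,0,0,65],
    [0.102,0.1665,0.115,0,0,0,65]
  ]
}}

```text
clock: 30.0
tool_pos: [0.4373, -0.0718, 0.0349]
eef_rot: [0.001, 0.094, 0.996, -0.001]
wrist_force: [0.8, 0.8, -0.7]
opening: 0.762
grasp_force: 0.0
```

Run:
```python
from h import *
rel([(437.5,-71.1,18,79.2)])
look("side",6,(120,170,300,230),2.4)
```

```text
t 30.0 tcp [437.3 -71.8  34.9] toolY 79.21 q [ 0.36  0.76 -0.38  2.22  0.93  0.33  0.55] open 65.1 grip 0.0 F [ 0.8  0.8 -0.7]
(437.5, -71.1, 18, 79.2) -> [-0.   0.8 16.9] [-0.002  0.001  0.   ]
```

View pics/side6c.png

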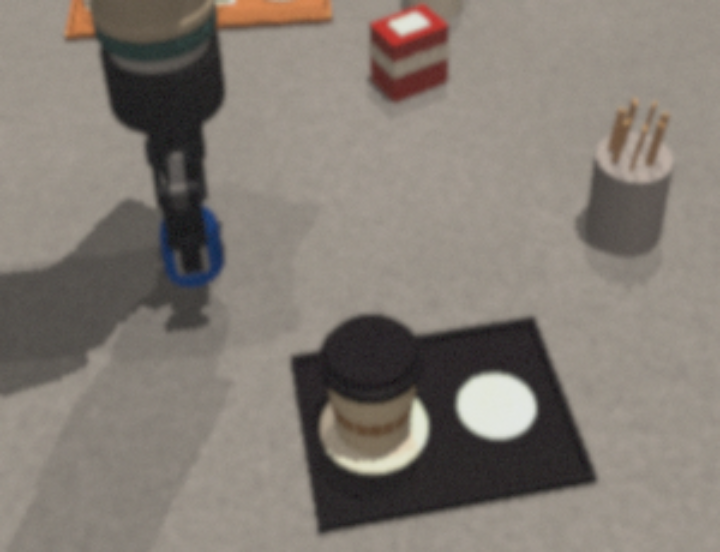

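The black cup stands upright and centred on its disc (crop 373,420), and the fingers straddle the creamer (190,245). Going down to z≈20 and closing.

To row units: 15 mm / 1000 = 0.015, 11 mm / 1000 = 0.011.

>>> {"op": "servo_tool", "data": {
  "deltas": [
    [0,0.0004,0.006,0,0,0,65],
    [0,0.0004,0.011,0,0,0,65],
    [0,0.0004,0.015,0,0,0,65],
    [0,0.0004,0.015,0,0,0,65],
    [0,0.0004,0.015,0,0,0,50],
    [0,0.0004,0.015,0,0,0,38],
    [0,0.0004,0.015,0,0,0,34],
    [0,0.0004,0.015,0,0,0,34],
    [0,0.0004,0.015,0,0,0,34],
    [0,0.0004,0.015,0,0,0,34]
  ],
  "newtons": 28
}}

```text
clock: 31.05
tool_pos: [0.437, -0.0709, 0.0202]
eef_rot: [0.001, 0.094, 0.996, -0.001]
wrist_force: [-1.3, -0.0, 5.6]
opening: 0.509
grasp_force: 28.7
```

Run:
```python
from h import *
rel([(437.5,-71,100,79.2),(585,-268.9,100,79.2),(585,-268.9,24,79.2)],(437.5,-70.7,20,79.2))
```

```text
t 31.05 tcp [437.  -70.9  20.2] toolY 79.25 q [ 0.33  0.78 -0.34  2.23  1.    0.29  0.49] open 43.5 grip 28.7 F [-1.3 -0.   5.6]
(437.5, -71, 100, 79.2) -> [ -0.1  -0.3 -80. ] [0. 0. 0.]
(585, -268.9, 100, 79.2) -> [-182.  -167.1  -80. ] [0. 0. 0.]
(585, -268.9, 24, 79.2) -> [-182.  -167.1   -4. ] [0. 0. 0.]
```

To row units: -182 mm / 1000 = -0.182, -167 mm / 1000 = -0.167.

>>> {"op": "servo_tool", "data": {
  "deltas": [
    [0,0,-0.01,0,0,0,34],
    [0,0,-0.032,0,0,0,34],
    [0,0,-0.062,0,0,0,34],
    [0,0,-0.09,0,0,0,34],
    [0,0,-0.107,0,0,0,34],
    [-0.006,-0.005,-0.11,0,0,0,34],
    [-0.02,-0.018,-0.11,0,0,0,34],
    [-0.042,-0.038,-0.11,0,0,0,34],
    [-0.064,-0.059,-0.11,0,0,0,34],
    [-0.086,-0.079,-0.11,0,0,0,34],
    [-0.108,-0.099,-0.11,0,0,0,34],
    [-0.13,-0.119,-0.11,0,0,0,34],
    [-0.152,-0.139,-0.11,0,0,0,34],
    [-0.169,-0.155,-0.11,0,0,0,34],
    [-0.179,-0.164,-0.11,0,0,0,34],
    [-0.182,-0.167,-0.11,0,0,0,34],
    [-0.182,-0.167,-0.11,0,0,0,34],
    [-0.182,-0.167,-0.11,0,0,0,34]
  ]
}}

```text
clock: 32.85
tool_pos: [0.5838, -0.2679, 0.1297]
eef_rot: [-0.0, 0.093, 0.996, -0.0]
wrist_force: [0.7, 0.3, -1.1]
opening: 0.504
grasp_force: 28.8
```

To row units: 105 mm / 1000 = 0.105, 104 mm / 1000 = 0.104.

>>> {"op": "servo_tool", "data": {
  "deltas": [
    [0,0,0.006,0,0,0,34],
    [0,0,0.022,0,0,0,34],
    [0,0,0.048,0,0,0,34],
    [0,0,0.072,0,0,0,34],
    [0,0,0.09,0,0,0,34],
    [0,0,0.099,0,0,0,34],
    [0,0,0.102,0,0,0,34],
    [0,0,0.104,0,0,0,34],
    [0,0,0.105,0,0,0,34],
    [0,0,0.105,0,0,0,34]
  ]
}}

```text
clock: 33.85
tool_pos: [0.5851, -0.2692, 0.0262]
eef_rot: [0.001, 0.094, 0.996, -0.001]
wrist_force: [-0.1, -0.2, -0.7]
opening: 0.505
grasp_force: 28.8
```

Run:
```python
from h import *
rel([(585,-268.9,24,79.2)])
```

```text
t 33.85 tcp [ 585.1 -269.2   26.2] toolY 79.23 q [ 0.73  0.97 -0.61  1.66  0.76  0.76  1.14] open 43.1 grip 28.8 F [-0.1 -0.2 -0.7]
(585, -268.9, 24, 79.2) -> [0.1 0.3 2.2] [-0.002  0.002  0.001]
```

To row units: 2.2 mm / 1000 = 0.0022, 2 mm / 1000 = 0.002.

>>> {"op": "servo_tool", "data": {
  "deltas": [
    [0,0.0003,0.0008,0,0,0,34],
    [0,0.0003,0.0015,0,0,0,34],
    [0,0.0003,0.002,0,0,0,34],
    [0,0.0003,0.0022,0,0,0,34],
    [0,0.0003,0.0022,0,0,0,34]
  ]
}}

```text
clock: 34.35
tool_pos: [0.5849, -0.2688, 0.0243]
eef_rot: [0.001, 0.094, 0.996, -0.001]
wrist_force: [-1.6, 0.8, 5.8]
opening: 0.505
grasp_force: 29.3
```

Contact. Releasing, rising, and moving clear to the middle.

To row units: 260 mm / 1000 = 0.26, 235 mm / 1000 = 0.235.

>>> {"op": "servo_tool", "data": {
  "deltas": [
    [0,0,0,0,0,0,46],
    [0,0,0,0,0,0,54],
    [0,0,0,0,0,0,64],
    [0,0,0,0,0,0,65],
    [0,0,0,0,0,0,65],
    [0,0,-0.005,0,0,0,65],
    [0,0,-0.02,0,0,0,65],
    [0,0,-0.05,0,0,0,65],
    [0,0,-0.085,0,0,0,65],
    [0,0,-0.12,0,0,0,65],
    [0,0,-0.15,0,0,0,65],
    [0,0.03,-0.17,0,0,0,65],
    [0,0.07,-0.17,0,0,0,65],
    [0.02,0.115,-0.17,0,0,0,65],
    [0.04,0.16,-0.17,0,0,0,65],
    [0.06,0.2,-0.17,0,0,0,65],
    [0.08,0.235,-0.17,0,0,0,65],
    [0.1,0.26,-0.17,0,0,0,65],
    [0.1,0.26,-0.17,0,0,0,65],
    [0.1,0.26,-0.17,0,0,0,65]
  ]
}}

```text
clock: 36.35
tool_pos: [0.535, 0.0061, 0.194]
eef_rot: [0.001, 0.093, 0.996, -0.001]
wrist_force: [0.1, -0.9, -1.4]
opening: 0.762
grasp_force: 0.0
```

Run:
```python
from h import *
rel([])
p,d=look("top",7,(90,100,370,230),2.1); ps,ds=look("side",7,(100,100,340,300),1.9)
W=cloud("top",d).reshape(-1,3)*1000
for k,c,h,r in(("white",(460,308.4),78,36),("green",(536.7,285.8),66,38),("honey",(614.1,263.4),52,30),("black",(506.3,-253.9),78,40),("creamer",(585,-268.9),48,32),("red",(668.5,74),66,50),("beaker",(744.5,-161),111,50),("shaker",(738,176),99,50)):
    m=(np.hypot(W[:,0]-c[0],W[:,1]-c[1])<r)&(W[:,2]>h-9)&(W[:,2]<h+15)
    t=W[m,:2].astype(np.float32); e=cv2.minEnclosingCircle(t); b=cv2.minAreaRect(t)
    print(k,c,"z",np.percentile(W[m,2],95).round(1),"mean",t.mean(0).round(1),"encl",np.round(e[0],1),round(e[1],1),"rect",np.round(b[0],1),np.round(b[1],1),round(b[2],1))
```

```text
t 36.35 tcp [535.    6.1 194. ] toolY 79.36 q [ 0.42  0.62 -0.75  1.88  0.56  0.86  0.77] open 65.1 grip 0.0 F [ 0.1 -0.9 -1.4]
white (460, 308.4) z 82.0 mean [459.5 307.3] encl [460.  308.8] 31.7 rect [459.8 308.7] [60.7 62.1] 86.9
green (536.7, 285.8) z 70.6 mean [536.8 284.6] encl [537.1 284.5] 33.4 rect [537.3 285.3] [40.8 56.1] 74.2
honey (614.1, 263.4) z 56.3 mean [613.  262.3] encl [613.8 263.1] 19.5 rect [613.9 262.6] [36.9 36.4] 43.8
black (506.3, -253.9) z 80.9 mean [ 518.1 -262.2] encl [ 513.7 -258.9] 29.3 rect [ 519.5 -264.4] [58.6 27.1] 46.4
creamer (585, -268.9) z 51.7 mean [ 584.5 -267.2] encl [ 585.3 -267.9] 21.4 rect [ 585.7 -268.2] [40.1 41.5] 85.0
red (668.5, 74) z 66.3 mean [691.2  81.3] encl [690.9  78.4] 20.0 rect [690.6  78.4] [12.6 39.4] 11.9
beaker (744.5, -161) z 117.2 mean [ 745.5 -161.6] encl [ 745.6 -161.5] 18.6 rect [ 745.6 -161.1] [33.7 34.8] 33.1
shaker (738, 176) z 102.4 mean [738.5 175.5] encl [739.6 175.3] 15.9 rect [739.8 175.6] [29.7 28. ] 69.1
```

View pics/top7c.png

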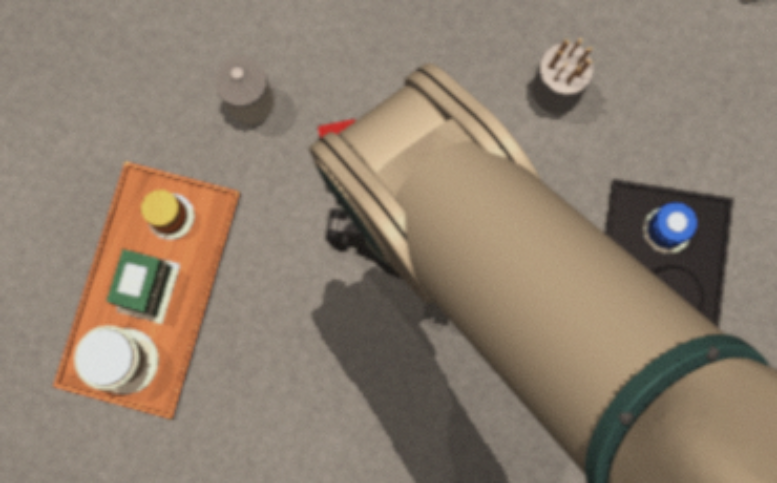

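View pics/side7c.png

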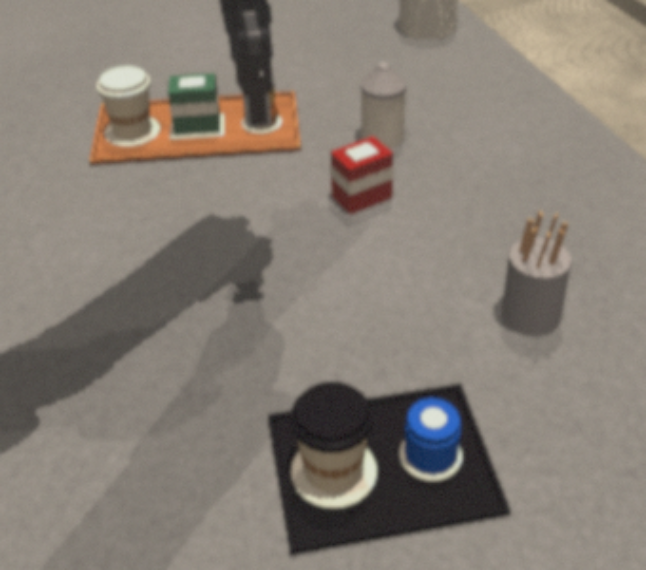

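Both views show every item upright and centred on its print, within about 1 mm where the top camera could measure it. The black cup, partly hidden from above by the arm, looks centred at (333,470) in the side view. The red carton, beaker and shaker have not moved, and the gripper is clear of everything.

```bash
python3 -c "
from plant import workorder
print(workorder.hand_in())"
```

```text
the job is handed in; nothing more can be done
None
```

Both orders are made up and handed in at about 36 s: all five items are upright and centred on their places, and the red carton, beaker and shaker were left where they stood.

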